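Spacer into the wide pocket, heat sink held flush

ROBOT

A 6-joint arm with a two-finger parallel gripper is mounted at the origin on the work surface. World frame = base frame: x ahead of the robot, y to its left, z up, the work surface at z = 0. Lengths are in mm, angles in rad, forces in N, time in s.
With the tool pointing down it reaches from about 325 to 775 mm from the base axis. Payload 5.5 kg.
Tool frame: the origin (TCP) lies midway between the tips of the shut fingers; the grasp point (between the pads) lies 19 mm behind it; z points along the fingers, y is the direction in which the jaws open and shut (so a half turn about z gives the same grasp; the last joint's range is limited). The gripper opens to 88 mm and grips with 3 to 60 N. Pads are 20 mm wide; open, the fingers measure 115 mm over their backs; the gripper's body (75 mm by 178 mm) begins 61 mm behind the grasp point.
Start: joints at [-1.311, 0.091, 1.231, -0, 1.82, -0.057], TCP at [186.916, -570.157, 222.631] pointing down, gripper open.
Joint ranges: [-2.87, 2.87], [-0.86, 2.18], [0.17, 2.46], [-1.51, 4.65], [0.06, 2.69], [-2.65, 2.65]. Speed limits (rad/s): [2.57, 2.57, 3.01, 3.14, 3.14, 3.14].

INTERFACE

Orientations are given as a unit quaternion [x, y, z, w].
In Python, from bench import arm, vision gives the robot as it stands.
- The arm moves only by the tool play_rows, never from a script. Its argument "plan" is a list of rows, each an object with "slide": the shift along the tool's x, y, z in mm, a list of three; "roll": the turn about the tool's z in degrees. In form: [{"slide": [dx, dy, dz], "roll": roll}, ...]. A call has 1 to 20 rows; each row is the pose to reach, as a shift and turn from the pose commanded when the call began, along the tool's axes at that moment; what a row does not reach only later rows make up. A row lasts 1/10 s, in which the tool goes at most 50 mm and 8.59 degrees, less where a joint would pass 70% of its speed; a pose out of reach is approached as far as the arm can. A call with a gripper value outside its range is refused whole. "hand" is the finger opening in mm, from 0 to 87.8, set as the call begins (left out, the last holds). The fingers move at their own pace and stop on an object; the grip force is fixed at half the most. Time passes only in rows, so rows that repeat a pose let the fingers close. It gives the time, the measured TCP pose, the force and the opening at its end, in the units of the state.
- arm.sense(): the state, without advancing time (a new reading comes with each control period).
- vision.snapshot(name): name is "scene" or "top" or "wrist"; returns a dict with "pixels" (480x640x3 uint8, blue, green, red), "intrinsics" (3x3 intrinsics, pixels), "k1" (the pictures are not rectified: a ray, as slopes to the right and down, at radius r is drawn at 1 + k1 r^2 times it, then the intrinsics apply), "rvec" (rotation vector, rad) and "tvec" (3), from world to camera coordinates, as OpenCV has them. Camera axes: x right, y down, z forward; pixel columns grow to the right and rows downward; lengths in mm; the calibration is good to about 2 mm. A picture is of the moment at which its call begins. There is no depth.
- arm.close_job(): hands the job in, once; it reports no verdict.
The state is a dict: "t": time; "joint_positions": joint angles; "dq": joint speeds; "joint_torque": joint torques, N m; "ee_pos": TCP position; "eef_rot": TCP orientation; "contact_force": force on the tool from outside, world axes, zero at the start; "ft_torque": the same for the moment, N m; "grip_width": finger opening in mm.
Only numpy, scipy, OpenCV 4.12 (cv2) and the standard library are available. Lean on these libraries where they do the work, as an engineer would, in place of code of your own. Each camera call takes 0.05 s, during which the arm holds its last target.

TASK

Take the white spacer block out of its wooden rest and slide it, upright and foot first, right down to the plate of the press jig in the one gap between the stop blocks and the heat sink that is wide enough for it. Then, with the spacer alone, push the sprung heat sink until its far face sits flush against the steel mounting bar, and finish while still gripping the spacer and holding the heat sink pressed there. Leave the solder spool, marker, mains adapter, pliers and wooden parts box where they are.

Things in the scene. Friction and masses are not known exactly. Their poses are not given: they have to be found in the camera images.
- spacer: plain white plastic block, 14 mm thick (its x) x 34 mm wide (its y) x 80 mm tall (z), 60 g nominal, loose, standing in the slot of the rest with its foot 4 mm above the bench; origin at the centre of its underside
- rest: fixed wooden block, 60 (x) x 70 (y) x 30 mm tall, with a slot 18 (x) x 40 (y) mm, 26 mm deep, open at the top; origin at the centre of its underside on the bench. The upper 54 mm of the spacer stand out of it; lift straight up to take it out
- jig: fixed press jig, dark steel base plate 140 (x) x 190 (y) x 12 mm; origin at the centre of its underside, on the bench; +x is the way the heat sink is pushed. Along its x: heel rail at -70 to -58 mm (top z = 34 mm), stop blocks, gap, heat sink, then a 150 mm steel mounting bar, near face at +48 mm, top z = 38 mm, three black transistors behind it. Side guides at y = +-85 mm, top z = 24 mm
- sink_foot (a point): the heat sink: aluminium heat sink with fins along its length, 52 (x) x 150 (y) x 22 mm tall, on a sprung slide of the jig; this point is at the centre of its underside, on the base plate, axes as the jig's. At rest it spans x = -12 to +40 mm in the jig's frame; top at z = 34 mm. Its near face is a flat wall
- heat_sink (a joint): travel of the heat sink along the jig's +x in m: 0 at rest, 0.008 when flush against the mounting bar. A spring pushes it back to 0: about 2.4 N to start it, about 4.8 N at flush, then the rigid bar
- stop_short: fixed brass stop block, 26 mm deep (x) x 46 (y) x 22 mm tall, shortest of three side by side at 48 mm pitch in any order against the heel rail; origin at the middle of its rear lower edge, on the base plate, axes as the jig's; front face at x = +26 mm. From there to the heat sink at rest is 20 mm (28 at flush): the only gap that takes the spacer. Its lane is y = -23 to +23 mm
- stop_mid: fixed brass stop block like stop_short but 41 mm deep: gap to the heat sink at rest 5 mm, too narrow for the spacer even with the heat sink flush
- stop_long: fixed brass stop block like stop_short but 43 mm deep: gap to the heat sink at rest 3 mm, too narrow for the spacer even with the heat sink flush
- spool: bystander: upright spool of solder with orange flanges, 56 mm diameter, 46 mm tall, loose; origin at the centre of its underside
- marker: bystander: black marker pen lying along its x, about 137 mm long, 14 mm thick, loose; origin near the middle of its underside
- adapter: bystander: black mains adapter, 75 x 50 x 32 mm tall, loose; origin at the centre of its underside
- pliers: bystander: pliers with green grips lying along their x, about 140 mm long, 14 mm thick, loose; origin under the pivot
- parts_box: bystander: open wooden box, 85 x 85 x 55 mm tall, loose; origin at the centre of its underside
Not all that is in view belongs to the job. Of the things like the jig, leave any that is red; of the rest the larger one is meant.

How it is judged (in metres and radians):
On the way, in this order (a step that is already met when the one before it is completed fails the run):
1. the spacer is lifted clear of its rest in the gripper (height (world z) of spacer above 0.036 m and contact force between the fingers and spacer above 1 N), for 0.1 s.
2. the spacer stands foot down in the wide gap, in front of the shortest stop block (x of spacer in the frame of stop_short between 0.03 and 0.058 m and y of spacer in the frame of stop_short between -0.015 and 0.015 m and z of spacer in the frame of stop_short below 0.008 m and angle between spacer's own z axis and vertical below 0.2 rad), for 0.1 s.
At the end, for the whole second after the job is handed in: Spacer gripped (>3 N), upright (0.2 rad), in front of the shortest block within 15 mm of its middle, foot within 8 mm of the plate, not touching the block; it presses the heat sink (>3 N) to within 1.5 mm of flush; the robot does not touch the heat sink (all of step 2 and value of joint heat_sink above 0.0065 m and contact force between spacer and heat_sink above 3 N and contact force between the fingers and spacer above 3 N and contact force between each of the arm, the fingers and heat_sink below 0.5 N and contact force between spacer and stop_short below 0.5 N); the arm keeps its last pose, push and grip.
It fails at once if a bystander (spool, marker, adapter, pliers, parts box) is shifted by more than 30 mm (distance of any of spool, marker, adapter, pliers, parts_box from where it was at the start of the episode above 0.03 m).
It also fails if it takes over 38 s, if anything falls off the work surface, if the arm or the gripper's body presses on something with over 40 N, if the wrist force passes 120 N, or if a joint passes its speed limit or range.

## Working session

There is one attempt and no reset: what is moved stays moved. The work goes in short steps, Python scripts to look and compute and a tool call to move; the robot and the scene stay as the last step left them, time stands still between calls to the robot, and variables do not carry over. Pictures are saved under pics/ and viewed, and the job is handed in when it is done.

Besides the shell and the picture viewer there is one more tool, called after ">>>" as name(argument=value, ...) on one line, values as JSON. play_rows: Moves the arm, as the interface text tells. Its arguments: {"type":"object","properties":{"plan":{"type":"array"},"hand":{"type":"number"}},"required":["plan"]}

```bash
mkdir -p pics; ls
cat > h.py <<'E'
import numpy as np, cv2
from bench import arm, vision
from scipy.spatial.transform import Rotation as R
def snap(n,f=None):
    s=vision.snapshot(n)
    if f: cv2.imwrite('pics/'+f+'.png',s['pixels']); 
    np.savez('pics/'+(f or n)+'.npz',**{k:np.asarray(v) for k,v in s.items()})
    return s
def load(f): return dict(np.load('pics/'+f+'.npz'))
def ray(s,uv):
    K=np.asarray(s['intrinsics'],float);k1=float(s['k1'])
    d=np.array([(uv[0]-K[0,2])/K[0,0],(uv[1]-K[1,2])/K[1,1]])
    u=d.copy()
    for _ in range(50): u=d/(1+k1*(u@u))
    Rm=cv2.Rodrigues(np.asarray(s['rvec'],float))[0];t=np.asarray(s['tvec'],float).ravel()
    c=-Rm.T@t; v=Rm.T@np.array([u[0],u[1],1]); return c,v/np.linalg.norm(v)
def plane(s,uv,z):
    c,v=ray(s,uv); return c+v*(z-c[2])/v[2]
def tri(obs):
    A=np.zeros((3,3));b=np.zeros(3);L=[]
    for s,uv in obs:
        c,v=ray(s,uv);P=np.eye(3)-np.outer(v,v);A+=P;b+=P@c;L.append((c,P))
    x=np.linalg.solve(A,b); return x,[float(np.linalg.norm(P@(x-c))) for c,P in L]
def proj(s,p):
    Rm=cv2.Rodrigues(np.asarray(s['rvec'],float))[0];q=Rm@np.asarray(p,float)+np.asarray(s['tvec'],float).ravel()
    u=q[:2]/q[2];u=u*(1+float(s['k1'])*(u@u));K=np.asarray(s['intrinsics']);return np.array([K[0,0]*u[0]+K[0,2],K[1,1]*u[1]+K[1,2]])
E
python3 - <<'E'
from h import *
for n in ['scene','top','wrist']:
    s=snap(n,n+'0'); print(n,ray(s,(320,240)),s['intrinsics'],s['k1'])
print(arm.sense())
E
```

```text
pics
scene (array([1132.83104786,   80.45089597,  907.41878528]), array([-0.60145879, -0.06911074, -0.79590894])) [[517.84166423   0.         313.84876835]
 [  0.         517.84166423 237.60480525]
 [  0.           0.           1.        ]] -0.02231831187249532
top (array([ 372.06947559,  -35.56896342, 1606.04770309]), array([ 0.09226674,  0.01291643, -0.99565055])) [[605.88279016   0.         316.9157365 ]
 [  0.         605.88279016 250.52154444]
 [  0.           0.           1.        ]] -0.17307865064077185
wrist (array([ 262.22306899, -545.04002782,  382.85511849]), array([-0.27234518, -0.09669031, -0.95732914])) [[415.40430583   0.         316.43376459]
 [  0.         415.40430583 239.45474721]
 [  0.           0.           1.        ]] -0.03880376825090418
{'t': 0.15, 'joint_positions': array([-1.31072574e+00,  9.17139522e-02,  1.23159871e+00,  2.28291003e-06,
        1.81979054e+00, -5.67299629e-02]), 'dq': array([-2.26619027e-03, -7.37731855e-04, -3.68535071e-03, -2.33931453e-05,
        6.11884518e-05,  1.18749471e-03]), 'joint_torque': array([ 1.69021721e-03, -4.47044528e+01, -4.06907773e+01,  6.98747649e-02,
        2.74767308e-02, -1.02460356e-04]), 'ee_pos': array([ 186.84262564, -569.93731243,  221.75579396]), 'eef_rot': array([ 9.87480559e-01,  1.57738944e-01, -7.55561825e-05, -7.51488192e-04]), 'contact_force': array([ 0.38439226,  0.86157661, -0.18143922]), 'ft_torque': array([0.00602604, 0.01599297, 0.02327437]), 'grip_width': 88.20371818731086}
```

View pics/scene0.png

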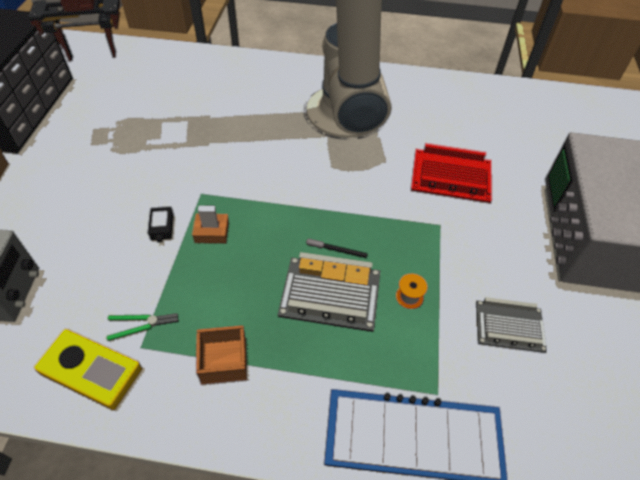

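View pics/top0.png

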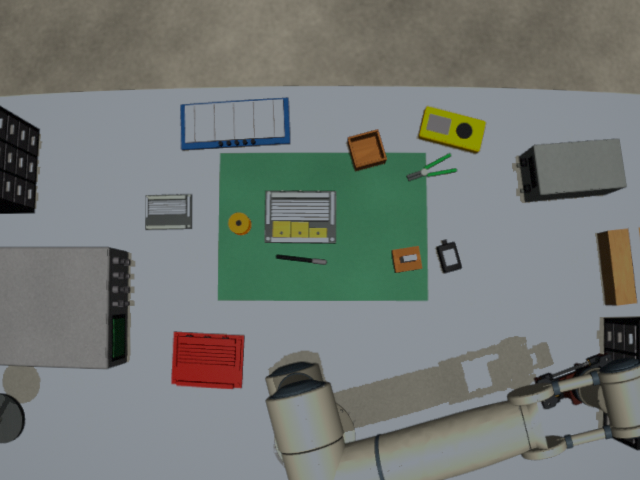

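View pics/wrist0.png

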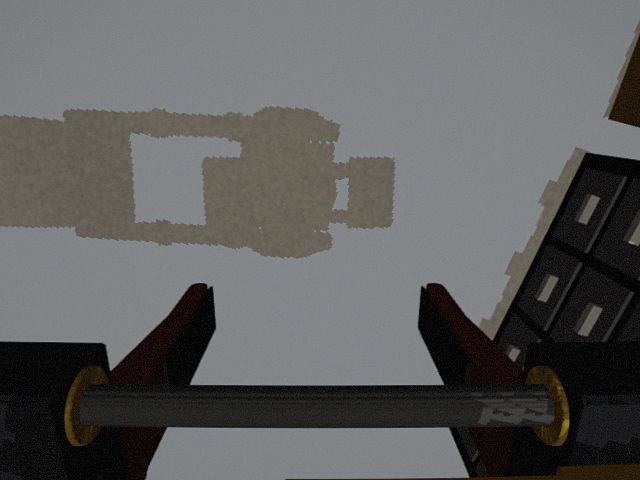

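The scene view shows the rest with the spacer at (210,225) and the jig at (330,292). The lookalikes are a red jig at (452,172) and a small one at (511,325). The marker lies just in front of the jig's heel rail. I'll zoom in on the top and scene views.

Run:
```python
from h import *
t=load('top0')['pixels'];s=load('scene0')['pixels']
a=cv2.resize(t[180:280,250:430],None,fx=4.4,fy=4.4,interpolation=cv2.INTER_CUBIC)
cv2.imwrite('pics/topz.png',a[:440])
b=cv2.resize(s[195:335,180:400],None,fx=3.6,fy=3.6,interpolation=cv2.INTER_CUBIC)
cv2.imwrite('pics/scz.png',b)
T=load('top0')
for n,uv,z in [('jig corners',(265,192),12),('',(336,192),12),('',(336,243),12),('',(265,243),12),('rest',(407,259),30),('spacer top',(409,258),84),('marker',(278,257),7),('m',(326,262),7)]:
  print(n,plane(T,uv,z).round())
```

```text
jig corners [648. 132.  12.]
 [648. -57.  12.]
 [512. -57.  12.]
 [512. 131.  12.]
rest [ 469. -242.   30.]
spacer top [ 468. -240.   84.]
marker [475.  96.   7.]
m [462. -31.   7.]
```

View pics/topz.png

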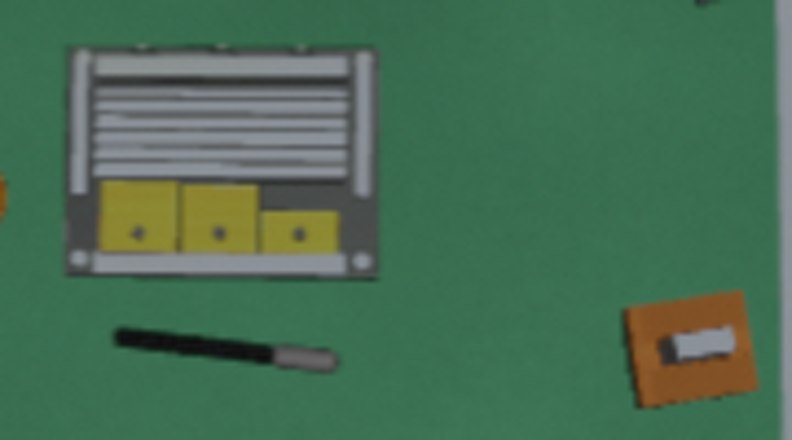

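View pics/scz.png

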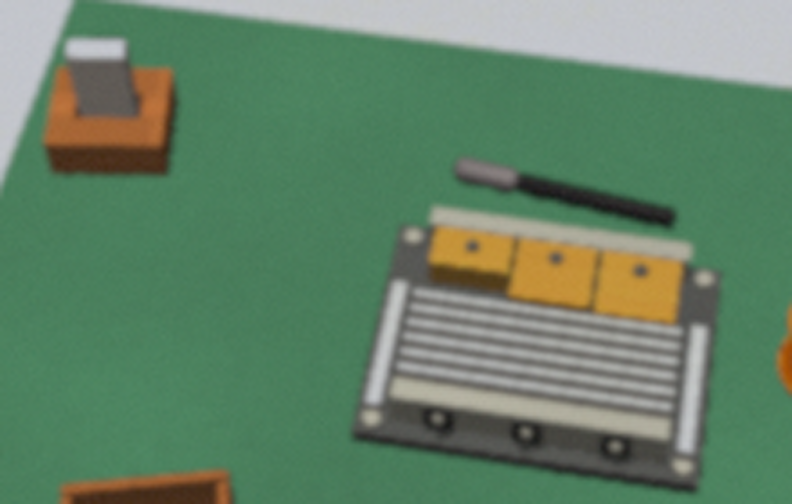

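Both views agree. The jig is about aligned with world x, centre ≈(580,37). The shortest block is in its −y lane, at right in the top view. The spacer's thin axis has a yaw of about +8°. I'll go above the rest for a wrist look.

>>> play_rows(plan=[{"slide": [18, -11, 0], "roll": -4}, {"slide": [55, -34, 0], "roll": -12}, {"slide": [96, -59, 0], "roll": -20}, {"slide": [137, -84, 0], "roll": -28}, {"slide": [178, -109, 0], "roll": -36}, {"slide": [219, -134, 0], "roll": -44}, {"slide": [260, -159, 0], "roll": -52}, {"slide": [301, -184, 0], "roll": -60}, {"slide": [335, -205, 0], "roll": -68}, {"slide": [358, -219, 0], "roll": -75}, {"slide": [370, -226, 0], "roll": -80}, {"slide": [370, -226, 0], "roll": -80}, {"slide": [370, -226, 0], "roll": -80}, {"slide": [370, -226, 0], "roll": -80}])

```text
t: 1.55
ee_pos: [467.5, -240.9, 222.5]
eef_rot: [0.656, 0.755, -0.0, -0.0]
contact_force: [0.0, -0.6, 0.4]
grip_width: 87.9
```

Run:
```python
from h import *
s=snap('wrist','w1'); a=arm.sense(); print(a['t'],a['ee_pos'],R.from_quat(a['eef_rot']).as_matrix().round(4),a['contact_force'],a['dq'])
```

```text
1.6 [ 467.51502524 -240.9785826   222.59105933] [[-1.390e-01  9.903e-01 -3.000e-04]
 [ 9.903e-01  1.390e-01 -2.000e-04]
 [-1.000e-04 -3.000e-04 -1.000e+00]] [ 0.48527926  0.68453333 -1.41890751] [-0.00194416 -0.00235099 -0.00070631  0.00029171  0.00132138 -0.00420001]
```

View pics/w1.png

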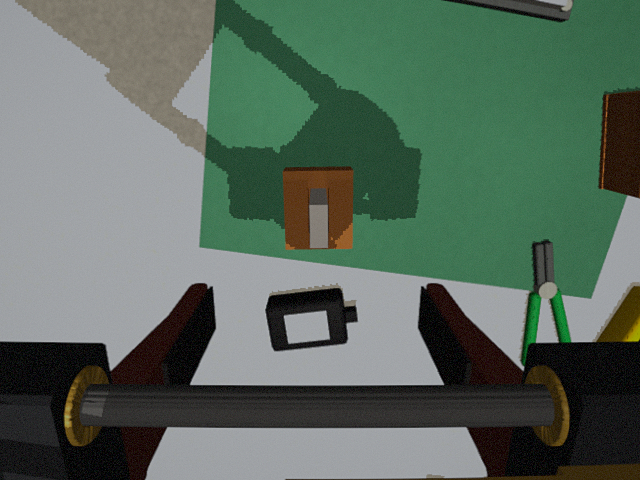

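The wrist view shows the rest at (285–353, 168–249) and the spacer's light top face at about (318,226), with its shaded side face above it. I'll mask both.

```bash
cat >> h.py <<'E'
def sptop(s,box,dump=None):
    x0,y0,x1,y1=box
    im=s['pixels'][y0:y1,x0:x1]; h=cv2.cvtColor(im,cv2.COLOR_BGR2HSV)
    m=((h[...,1]<40)&(h[...,2]>110)).astype(np.uint8)
    n,l,st,c=cv2.connectedComponentsWithStats(m); i=1+np.argmax(st[1:,4])
    cs,_=cv2.findContours((l==i).astype(np.uint8),cv2.RETR_EXTERNAL,cv2.CHAIN_APPROX_NONE)
    q=cv2.boxPoints(cv2.minAreaRect(cs[0]))+[x0,y0]
    return c[i]+[x0,y0],q,st[i]
E
python3 - <<'E'
from h import *
s=load('w1'); im=s['pixels']
for r in range(180,254,6): print(r,[tuple(im[r,c]) [1] for c in range(302,336,2)])
c,q,st=sptop(s,(290,170,346,245)); print(c,q,st)
for z in (80,84): print([plane(s,p,z).round(1) for p in q])
T=load('top0');S=load('scene0')
ct,qt,stt=sptop(T,(394,248,424,272)); print(ct,qt,stt)
cv2.imwrite('pics/w1z.png',cv2.resize(im[160:260,270:370],None,fx=6,fy=6,interpolation=cv2.INTER_NEAREST))
E
```

```text
180 [np.uint8(54), np.uint8(57), np.uint8(54), np.uint8(58), np.uint8(57), np.uint8(58), np.uint8(64), np.uint8(66), np.uint8(63), np.uint8(66), np.uint8(66), np.uint8(61), np.uint8(62), np.uint8(61), np.uint8(53), np.uint8(61), np.uint8(54)]
186 [np.uint8(59), np.uint8(57), np.uint8(63), np.uint8(61), np.uint8(61), np.uint8(65), np.uint8(64), np.uint8(63), np.uint8(63), np.uint8(60), np.uint8(64), np.uint8(61), np.uint8(59), np.uint8(53), np.uint8(53), np.uint8(51), np.uint8(63)]
192 [np.uint8(49), np.uint8(49), np.uint8(58), np.uint8(37), np.uint8(61), np.uint8(67), np.uint8(70), np.uint8(66), np.uint8(71), np.uint8(65), np.uint8(67), np.uint8(62), np.uint8(62), np.uint8(27), np.uint8(55), np.uint8(49), np.uint8(53)]
198 [np.uint8(60), np.uint8(57), np.uint8(56), np.uint8(38), np.uint8(69), np.uint8(66), np.uint8(66), np.uint8(68), np.uint8(68), np.uint8(64), np.uint8(69), np.uint8(58), np.uint8(65), np.uint8(33), np.uint8(52), np.uint8(55), np.uint8(56)]
204 [np.uint8(50), np.uint8(50), np.uint8(55), np.uint8(36), np.uint8(73), np.uint8(74), np.uint8(74), np.uint8(73), np.uint8(75
[... 1969 characters left out ...]
20), np.uint8(121), np.uint8(123), np.uint8(120), np.uint8(123), np.uint8(122), np.uint8(120), np.uint8(121), np.uint8(121), np.uint8(121), np.uint8(124), np.uint8(122)]
[318.47368421 224.4501385 ] [[309. 205.]
 [327. 205.]
 [327. 244.]
 [309. 244.]] [ 19  35  19  40 722]
[array([ 460. , -226.8,   80. ]), array([ 473.3, -224.9,   80. ]), array([ 477.7, -255.1,   80. ]), array([ 464.1, -257. ,   80. ])]
[array([ 460. , -225.9,   84. ]), array([ 473.1, -224.1,   84. ]), array([ 477.5, -253.8,   84. ]), array([ 464. , -255.7,   84. ])]
[409.76470588 257.38235294] [[402.83783817 256.02702808]
 [415.64864922 253.89189243]
 [416.48648834 258.91891956]
 [403.67567635 261.05405521]] [ 9  6 14  7 68]
```

View pics/w1z.png

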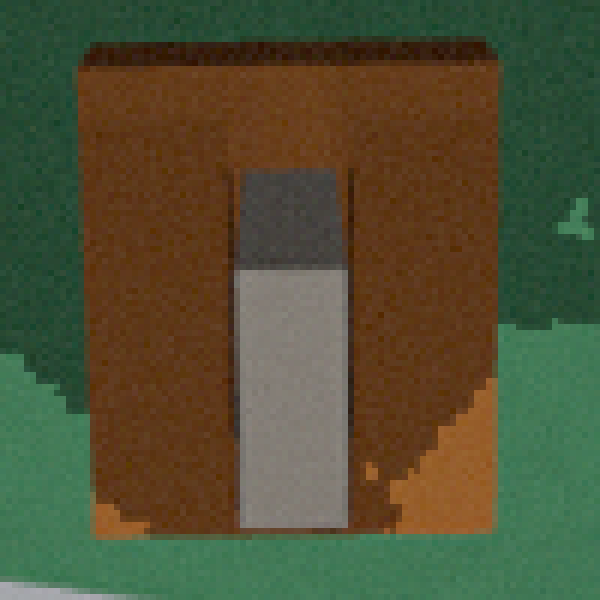

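Run:
```python
from h import *
s=load('w1');T=load('top0');S=load('scene0')
print('tri',tri([(s,(318.5,226)),(T,(409.6,257.5))]))
q=[(309,204.3),(327.7,204.3),(327.7,247.8),(309.5,247.8)]
for z in (78,81,84,87): 
  P=[plane(s,p,z) for p in q]; print(z,np.mean(P,0).round(1),[np.linalg.norm(P[i]-P[(i+1)%4]).round(1) for i in range(4)],np.degrees(np.arctan2(*(P[1]-P[0])[[1,0]])),np.degrees(np.arctan2(*(P[2]-P[1])[[1,0]])))
# rest top corners
q=[(283.2,171),(353,171),(353,249),(285.5,249)]
for z in (26,30,34): 
  P=[plane(s,p,z) for p in q]; print(z,np.mean(P,0).round(1),[np.linalg.norm(P[i]-P[(i+1)%4]).round(1) for i in range(4)])
# scene spacer top face centre
print(proj(S,[469,-240,84]),proj(T,[469,-240,84]))
```

```text
tri (array([ 469.58711138, -242.91622425,   75.96583998]), [0.11849843563106896, 0.11849843563111741])
78 [ 469.4 -242.7   78. ] [np.float64(14.0), np.float64(34.3), np.float64(14.1), np.float64(34.3)] 7.9543711344146555 -81.61590320504295
81 [ 469.3 -241.9   81. ] [np.float64(13.9), np.float64(33.9), np.float64(13.9), np.float64(33.9)] 7.9543711344147106 -81.61590320504293
84 [ 469.2 -241.1   84. ] [np.float64(13.7), np.float64(33.6), np.float64(13.8), np.float64(33.6)] 7.9543711344145835 -81.61590320504298
87 [ 469.  -240.3   87. ] [np.float64(13.6), np.float64(33.2), np.float64(13.7), np.float64(33.2)] 7.9543711344146075 -81.61590320504295
26 [ 469.8 -242.5   26. ] [np.float64(59.9), np.float64(70.4), np.float64(61.1), np.float64(70.3)]
30 [ 469.6 -241.6   30. ] [np.float64(59.2), np.float64(69.6), np.float64(60.5), np.float64(69.6)]
34 [ 469.5 -240.7   34. ] [np.float64(58.5), np.float64(68.8), np.float64(59.8), np.float64(68.8)]
[205.06984001 208.29193866] [408.87086119 257.57493914]
```

Spacer is at (469.4,−241.5), top ≈ 81±3 mm, yaw 8°. Sizes 14×34 and rest 60×70 check out. I'll descend part way and look again from there.

>>> play_rows(plan=[{"slide": [-1, 2, 20], "roll": 0}, {"slide": [-1, 2, 55], "roll": 0}, {"slide": [-1, 2, 80], "roll": 0}, {"slide": [-1, 2, 90], "roll": 0}, {"slide": [-1, 2, 90], "roll": 0}, {"slide": [-1, 2, 90], "roll": 0}])

```text
t: 2.2
ee_pos: [470.5, -241.5, 134.1]
eef_rot: [0.655, 0.755, 0.0, 0.001]
contact_force: [-0.3, 0.1, 1.5]
grip_width: 87.9
```

Run:
```python
from h import *
s=snap('wrist','w2'); a=arm.sense(); print(a['t'],a['ee_pos'])
c,q,st=sptop(s,(250,150,400,420)); print(c,q,st)
w=load('w1')
print(tri([(s,c),(w,(318.5,226))]))
```

```text
2.25 [ 470.76683342 -241.51127755  134.58325938]
[334.66087196 330.5740894 ] [[239.91599274 370.78125   ]
 [250.02216339 291.82684326]
 [408.20645142 312.07443237]
 [398.10028076 391.02883911]] [   0  142  150   94 7248]
(array([ 466.21791337, -204.02139836,  220.94861907]), [2.7894064936765837, 2.7894064936766867])
```

View pics/w2.png

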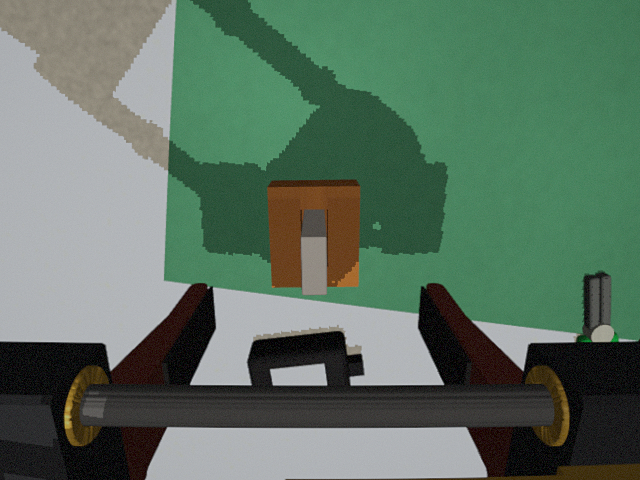

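Run:
```python
from h import *
s=load('w2');w=load('w1')
g=s['pixels'][...,1].astype(int)
print(g[225:300:1,314]); print(g[260,294:334])
for e in [((314,236),(318.4,204.3)),((314,294),(318.6,247.9))]: print(tri([(s,e[0]),(w,e[1])]))
for z in (80,84): print(plane(s,(314.2,265),z),np.linalg.norm(plane(s,(314,236),z)-plane(s,(314,294),z)))
```

```text
[ 79  71  75  78  72  79  78  80  75  76  72  81 129 136 144 138 139 135
 137 138 140 142 138 138 140 143 141 139 139 142 136 141 137 140 141 138
 140 139 142 139 140 140 139 143 136 139 139 138 140 139 138 142 139 140
 139 142 138 136 139 140 136 140 141 135 138 139 136 142 140 130 125 136
 132 137 137]
[ 62  63  67  65  67  66  66  99 134 142 143 140 138 144 141 142 141 142
 136 144 138 138 138 139 137 139 138 142 142 140 141 134 115  44  56  66
  63  63  70  67]
(array([ 467.06447379, -225.78741864,   77.615762  ]), [0.08620504572309771, 0.08620504572314623])
(array([ 471.8857461 , -259.59888899,   78.27956715]), [0.008578025874499387, 0.00857802587448978])
[ 469.47964145 -241.57582384   80.        ] 34.06469120752117
[ 469.29219012 -240.10834845   84.        ] 33.431506738174384
```

The two-view height is 78 mm and the given sizes put it at 80–84, which agree within the calibration. I'll correct −1 mm, go down, and close.

>>> play_rows(plan=[{"slide": [0, -1, 25], "roll": 0}, {"slide": [0, -1, 55], "roll": 0}, {"slide": [0, -1, 78], "roll": 0}, {"slide": [0, -1, 90], "roll": 0}, {"slide": [0, -1, 90], "roll": 0}, {"slide": [0, -1, 90], "roll": 0}])

```text
t: 2.85
ee_pos: [470.0, -241.5, 44.4]
eef_rot: [0.655, 0.756, 0.0, 0.001]
contact_force: [-0.3, 0.0, -0.1]
grip_width: 87.6
```

>>> play_rows(plan=[{"slide": [0, 0, 0], "roll": 0}, {"slide": [0, 0, 0], "roll": 0}, {"slide": [0, 0, 0], "roll": 0}, {"slide": [0, 0, 0], "roll": 0}, {"slide": [0, 0, 0], "roll": 0}, {"slide": [0, 0, 0], "roll": 0}, {"slide": [0, 0, 0], "roll": 0}, {"slide": [0, 0, 0], "roll": 0}], hand=0)

```text
t: 3.65
ee_pos: [469.2, -241.0, 42.5]
eef_rot: [0.655, 0.756, -0.0, -0.0]
contact_force: [-0.2, -0.0, 0.1]
grip_width: 27.6
```

>>> play_rows(plan=[{"slide": [0, 0, 0], "roll": 0}, {"slide": [0, 0, 0], "roll": 0}, {"slide": [0, 0, 0], "roll": 0}, {"slide": [0, 0, 0], "roll": 0}])

```text
t: 4.05
ee_pos: [469.2, -241.0, 42.6]
eef_rot: [0.655, 0.756, 0.0, -0.0]
contact_force: [0.1, -0.1, 0.5]
grip_width: 13.8
```

Gripped at 13.8 mm opening. I'll lift straight up, then travel to a look pose short of the gap.

>>> play_rows(plan=[{"slide": [0, 0, -8], "roll": 0}, {"slide": [0, 0, -22], "roll": 0}, {"slide": [0, 0, -42], "roll": 0}, {"slide": [0, 0, -65], "roll": 0}, {"slide": [0, 0, -90], "roll": 0}, {"slide": [0, 0, -115], "roll": 0}, {"slide": [0, 0, -133], "roll": 0}, {"slide": [0, 0, -140], "roll": 0}, {"slide": [0, 0, -140], "roll": 0}])

```text
t: 4.95
ee_pos: [469.8, -241.3, 184.6]
eef_rot: [0.655, 0.756, 0.0, 0.002]
contact_force: [-0.0, -0.5, -0.6]
grip_width: 13.9
```

>>> play_rows(plan=[{"slide": [12, 4, 0], "roll": 0}, {"slide": [36, 14, 0], "roll": 2}, {"slide": [66, 25, 0], "roll": 4}, {"slide": [98, 36, 0], "roll": 6}, {"slide": [130, 48, 0], "roll": 8}, {"slide": [162, 60, 0], "roll": 8}, {"slide": [190, 70, 0], "roll": 8}, {"slide": [210, 78, 0], "roll": 8}, {"slide": [220, 82, 0], "roll": 8}, {"slide": [220, 82, 0], "roll": 8}, {"slide": [220, 82, 0], "roll": 8}, {"slide": [220, 82, 0], "roll": 8}])

```text
t: 6.15
ee_pos: [519.0, -12.5, 182.4]
eef_rot: [0.707, 0.708, -0.0, -0.0]
contact_force: [-0.3, 0.4, -0.2]
grip_width: 14.0
```

Run:
```python
from h import *
s=snap('wrist','w3'); a=arm.sense(); print(a['t'],a['ee_pos'],R.from_quat(a['eef_rot']).as_matrix().round(4),a['grip_width'],a['contact_force'])
```

```text
6.2 [519.03272198 -12.54336107 182.53651697] [[-1.2e-03  1.0e+00 -2.0e-04]
 [ 1.0e+00  1.2e-03 -3.0e-04]
 [-3.0e-04 -2.0e-04 -1.0e+00]] 13.922664000153906 [-0.16436963  0.40301055 -0.57008048]
```

View pics/w3.png

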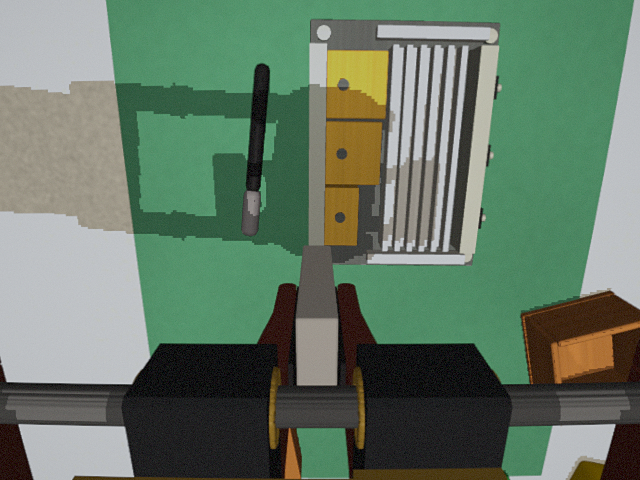

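A clear view: the jig is at (310–500, 20–265) and the short block is the lowest one, at (326–359, 187–245). The gap to its right ends at the sink wall, at about col 380. The marker is left of the heel rail. I'll zoom in to measure.

Run:
```python
from h import *
s=load('w3')
cv2.imwrite('pics/w3z.png',cv2.resize(s['pixels'][110:260,300:480],None,fx=4.4,fy=4,interpolation=cv2.INTER_NEAREST)[:600])
```

```text
(no output)
```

View pics/w3z.png

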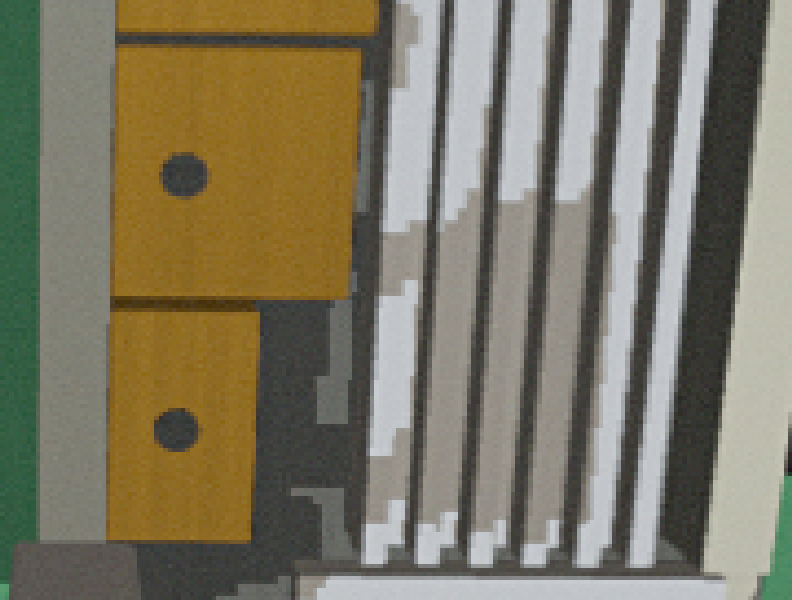

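Run:
```python
from h import *
s=load('w3')
f=lambda x,y:(300+x/4.4,110+y/4)
pts=dict(sf1=(260,312),sf2=(250.5,541),sr1=(110,312),sr2=(107,541),mf1=(363,50),mf2=(350,298),mr1=(115,46),mr2=(110,298),sinkA=(376,235),sinkB=(361,560),hl1=(40,100),hl2=(40,540))
W={k:plane(s,f(*p),34) for k,p in pts.items()}
for k,v in W.items(): print(k,np.round(f(*pts[k]),1),v.round(1))
# sanity: spacer foot in image (known relative to TCP)
a=[519.03,-12.54,182.54]
for dx in(-7,7): 
  for dz,dy in((38.6,17),(-41.4,17),(-41.4,-17)): print('foot' if dz>0 else 'top',dx,dy,proj(s,[a[0]+dx,a[1]+dy,a[2]-dz]).round(1))
```

```text
sf1 [359.1 188. ] [551.   14.3  34. ]
sf2 [356.9 245.2] [550.6 -30.7  34. ]
sr1 [325. 188.] [525.4  14.3  34. ]
sr2 [324.3 245.2] [525.2 -30.8  34. ]
mf1 [382.5 122.5] [566.5  61.9  34. ]
mf2 [379.5 184.5] [566.3  17.   34. ]
mr1 [326.1 121.5] [525.9  62.5  34. ]
mr2 [325.  184.5] [525.4  16.9  34. ]
sinkA [385.5 168.8] [570.1  28.8  34. ]
sinkB [382. 250.] [570.5 -34.6  34. ]
hl1 [309.1 135. ] [513.6  53.1  34. ]
hl2 [309.1 245. ] [513.3 -30.6  34. ]
foot -7 17 [302.4 244.3]
top -7 17 [294.1 319.1]
top -7 -17 [295.7 407.7]
foot 7 17 [330.2 244.3]
top 7 17 [337.9 319.2]
top 7 -17 [336.3 407.7]
```

The gap spans x 551.0–570.4 (20 mm, as it should) and lane y is −30.7 to 14.3. That puts the gap centre at (560.7,−8.2), jig yaw ≈ 0. The predicted foot and top positions of the spacer match the picture. I'll move to above the gap, then look and check height.

>>> play_rows(plan=[{"slide": [1, 10, 0], "roll": 0}, {"slide": [3, 28, 10], "roll": 0}, {"slide": [4, 40, 30], "roll": 0}, {"slide": [4, 42, 52], "roll": 0}, {"slide": [4, 42, 68], "roll": 0}, {"slide": [4, 42, 76], "roll": 0}, {"slide": [4, 42, 76], "roll": 0}, {"slide": [4, 42, 76], "roll": 0}, {"slide": [4, 42, 76], "roll": 0}])

```text
t: 7.1
ee_pos: [561.8, -7.6, 108.2]
eef_rot: [0.706, 0.708, 0.001, 0.001]
contact_force: [0.3, -0.2, -0.3]
grip_width: 13.8
```

Run:
```python
from h import *
s=snap('wrist','w4'); a=arm.sense(); print(a['t'],a['ee_pos'],a['grip_width'],a['contact_force'])
cv2.imwrite('pics/w4z.png',cv2.resize(s['pixels'][130:330,220:440],None,fx=3.6,fy=3,interpolation=cv2.INTER_NEAREST))
```

```text
7.15 [561.78012856  -7.56866207 108.14420996] 14.290659777114673 [ 0.15648521  0.86447617 -1.07853269]
```

View pics/w4z.png

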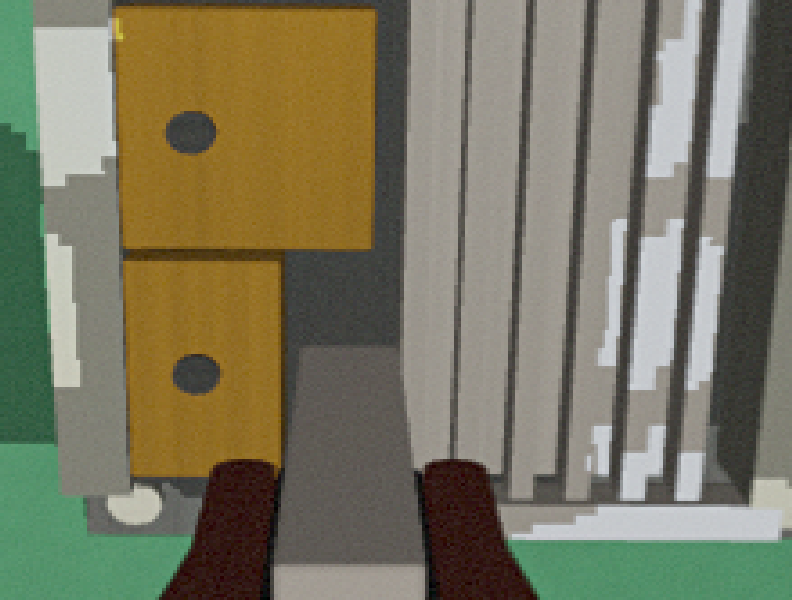

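The spacer's foot edge is at (303–331, 245), between the short block front (col 299) and the sink wall (col 332). I'll check the numbers.

Run:
```python
from h import *
s=load('w4');w=load('w3')
g=lambda x,y:(220+x/3.6,130+y/3)
f=lambda x,y:(300+x/4.4,110+y/4)
for a,b,n in [((283,258),(260,312),'short f1'),((280.5,476),(250.5,541),'short f2'),((375,248),(350,298),'mid f2'),((124,260),(110,312),'sr1')]:
  print(n,tri([(s,g(*a)),(w,f(*b))]),plane(s,g(*a),34).round(1))
print('sink',plane(s,g(404,250),34),plane(s,g(403,300),34))
zf=108.1-38.6
print('foot',plane(s,g(300,346),zf),plane(s,g(400,346),zf))
a=arm.sense();print(a['ee_pos'],a['joint_positions'])
```

```text
short f1 (array([551.54620122,  13.47592183,  27.1690836 ]), [0.33232156978339783, 0.33232156978357397]) [551.7  15.4  34. ]
short f2 (array([550.75657277, -31.19078625,  32.32366183]), [0.09820512480800436, 0.09820512480787204]) [550.8 -30.4  34. ]
mid f2 (array([566.66880823,  16.61747047,  30.93798044]), [0.11447688620093567, 0.11447688620099669]) [566.5  17.4  34. ]
sr1 (array([525.3940171 ,  13.78320489,  29.79506403]), [0.21449487181476182, 0.21449487181465426]) [526.  15.  34.]
sink [571.23276629  17.04055485  34.        ] [571.19569355   6.99832749  34.        ]
foot [555.39511586   8.74797394  69.5       ] [569.41431814   8.76390834  69.5       ]
[561.78012856  -7.56866207 108.14420996] [-7.40294678e-02 -6.03637809e-03  1.53294985e+00  6.80676347e-06
  1.61228278e+00 -7.66022023e-02]
```

The gap is x 551.0–570.9 and the foot is within 1.5 mm of its middle. Measured tops are about 30 mm, against 34 mm given. I'll shift −1 mm and descend gently, watching the force.

>>> play_rows(plan=[{"slide": [0, -1, 6], "roll": 0}, {"slide": [0, -1, 16], "roll": 0}, {"slide": [0, -1, 24], "roll": 0}, {"slide": [0, -1, 30], "roll": 0}, {"slide": [0, -1, 36], "roll": 0}, {"slide": [0, -1, 42], "roll": 0}, {"slide": [0, -1, 47], "roll": 0}, {"slide": [0, -1, 51], "roll": 0}, {"slide": [0, -1, 51], "roll": 0}, {"slide": [0, -1, 51], "roll": 0}])

```text
t: 8.15
ee_pos: [560.2, -7.5, 55.7]
eef_rot: [0.706, 0.708, 0.0, 0.0]
contact_force: [0.3, 0.1, -1.1]
grip_width: 13.8
```

Run:
```python
from h import *
s=snap('wrist','w5'); a=arm.sense(); print(a['t'],a['ee_pos'],a['grip_width'],a['contact_force'])
cv2.imwrite('pics/w5z.png',cv2.resize(s['pixels'][130:330,220:440],None,fx=3.6,fy=3,interpolation=cv2.INTER_NEAREST))
```

```text
8.2 [560.38642236  -7.47581617  55.94570582] 13.894795363990232 [ 0.07127358 -0.60610143 -0.06892989]
```

View pics/w5z.png

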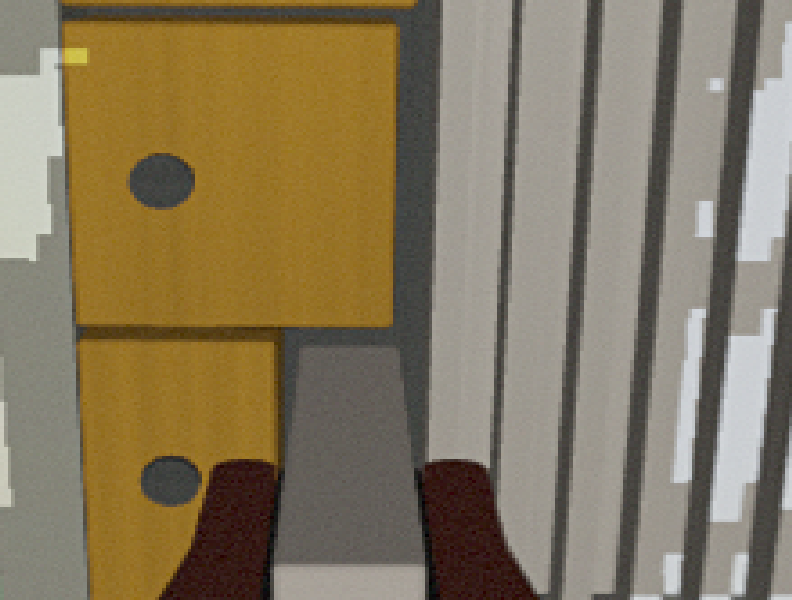

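The foot is in the gap with a clear margin on both sides and no force. Foot z ≈ 17, so I'll lower the rest.

>>> play_rows(plan=[{"slide": [0, 0, 2], "roll": 0}, {"slide": [0, 0, 4], "roll": 0}, {"slide": [0, 0, 4], "roll": 0}, {"slide": [0, 0, 4], "roll": 0}, {"slide": [0, 0, 4], "roll": 0}])

```text
t: 8.7
ee_pos: [560.2, -7.5, 51.7]
eef_rot: [0.706, 0.708, 0.0, 0.0]
contact_force: [0.5, -0.8, -0.4]
grip_width: 13.9
```

>>> play_rows(plan=[{"slide": [0, 0, 0.5], "roll": 0}, {"slide": [0, 0, 1], "roll": 0}, {"slide": [0, 0, 1], "roll": 0}, {"slide": [0, 0, 1], "roll": 0}])

```text
t: 9.1
ee_pos: [560.2, -7.5, 50.6]
eef_rot: [0.706, 0.708, -0.0, -0.0]
contact_force: [-0.3, 1.1, -1.1]
grip_width: 13.9
```

>>> play_rows(plan=[{"slide": [0, 1, 0], "roll": 0}, {"slide": [0, 2, 0], "roll": 0}, {"slide": [0, 3, 0], "roll": 0}, {"slide": [0, 4, 0], "roll": 0}, {"slide": [0, 5, 0], "roll": 0}, {"slide": [0, 6, 0], "roll": 0}, {"slide": [0, 6, 0], "roll": 0}, {"slide": [0, 6, 0], "roll": 0}])

```text
t: 9.9
ee_pos: [566.0, -7.5, 50.6]
eef_rot: [0.706, 0.708, -0.0, -0.0]
contact_force: [-3.1, -1.3, 1.3]
grip_width: 13.6
```

>>> play_rows(plan=[{"slide": [0, 1, 0], "roll": 0}, {"slide": [0, 2, 0], "roll": 0}, {"slide": [0, 3, 0], "roll": 0}, {"slide": [0, 4, 0], "roll": 0}, {"slide": [0, 4, 0], "roll": 0}, {"slide": [0, 4, 0], "roll": 0}])

```text
t: 10.5
ee_pos: [570.2, -7.5, 50.6]
eef_rot: [0.706, 0.708, -0.0, -0.0]
contact_force: [-4.8, -1.3, 1.8]
grip_width: 13.8
```

Run:
```python
from h import *
for _ in range(3):
  s=snap('wrist','w6'); a=arm.sense(); print(a['t'],a['ee_pos'],a['contact_force'],a['ft_torque'])
cv2.imwrite('pics/w6z.png',cv2.resize(s['pixels'][130:330,220:440],None,fx=3.6,fy=3,interpolation=cv2.INTER_NEAREST))
```

```text
10.55 [570.1849923   -7.49589161  50.60313638] [-5.21454364 -0.70851831  1.98817406] [-0.14187355  0.8542368  -0.06031469]
10.6 [570.19720638  -7.49347215  50.6322815 ] [-4.68349628 -0.1059855   2.0055841 ] [-0.16129572  0.84645619 -0.05419121]
10.65 [570.18235795  -7.50519161  50.58775096] [-3.86747672  0.10348291  1.48419635] [-0.16725054  0.82860446 -0.08816459]
```

View pics/w6z.png

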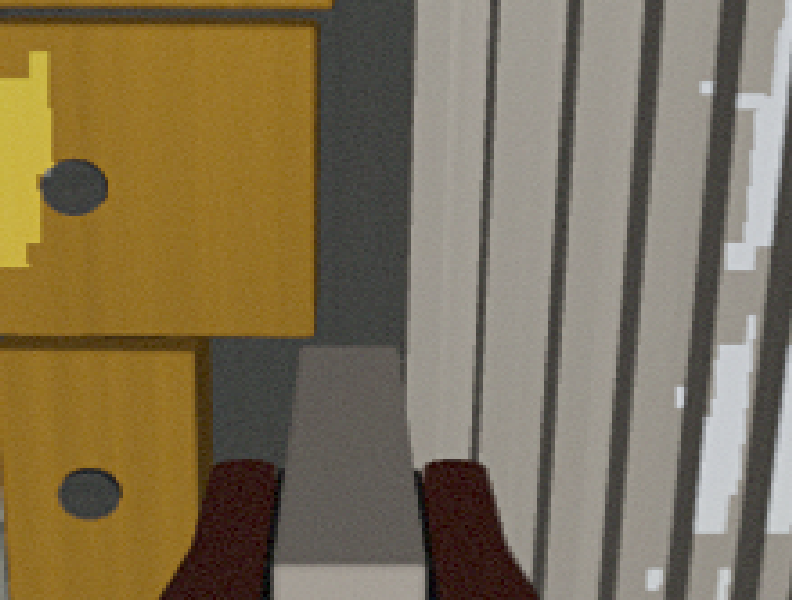

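The spacer is against the sink and pushing it, and the block is well clear. I'll go on in small steps until the bar shows as a steep force rise.

>>> play_rows(plan=[{"slide": [0, 0.5, 0], "roll": 0}, {"slide": [0, 1, 0], "roll": 0}, {"slide": [0, 1, 0], "roll": 0}, {"slide": [0, 1, 0], "roll": 0}])

```text
t: 11.05
ee_pos: [571.1, -7.5, 50.6]
eef_rot: [0.706, 0.708, -0.0, -0.0]
contact_force: [-5.8, -0.5, 2.2]
grip_width: 13.7
```

>>> play_rows(plan=[{"slide": [0, 0.5, 0], "roll": 0}, {"slide": [0, 1, 0], "roll": 0}, {"slide": [0, 1, 0], "roll": 0}, {"slide": [0, 1, 0], "roll": 0}])

```text
t: 11.45
ee_pos: [571.7, -7.5, 50.6]
eef_rot: [0.706, 0.708, -0.0, -0.0]
contact_force: [-6.2, -0.4, 3.8]
grip_width: 14.1
```

>>> play_rows(plan=[{"slide": [0, 0.5, 0], "roll": 0}, {"slide": [0, 1, 0], "roll": 0}, {"slide": [0, 1, 0], "roll": 0}, {"slide": [0, 1, 0], "roll": 0}])

```text
t: 11.85
ee_pos: [571.8, -7.5, 50.6]
eef_rot: [0.706, 0.708, -0.001, -0.001]
contact_force: [-9.7, -0.3, 5.1]
grip_width: 13.7
```

Run:
```python
from h import *
for _ in range(3):
  s=snap('wrist','w7'); a=arm.sense(); print(a['t'],a['ee_pos'],a['contact_force'],a['ft_torque'],R.from_quat(a['eef_rot']).as_matrix()[2])
cv2.imwrite('pics/w7z.png',cv2.resize(s['pixels'][130:330,220:440],None,fx=3.6,fy=3,interpolation=cv2.INTER_NEAREST))
cv2.imwrite('pics/w7.png',s['pixels'])
```

```text
11.9 [571.82282459  -7.50447634  50.61194938] [-10.64630625  -0.82219898   5.82464308] [-0.2610235   1.94550701 -0.08873301] [-6.64718253e-05 -3.38769867e-03 -9.99994260e-01]
11.95 [571.80097349  -7.49293633  50.57259205] [-10.03686539  -0.79727333   4.99209962] [-0.1787175   1.91133381 -0.1223711 ] [-8.66217215e-05 -3.46265583e-03 -9.99994001e-01]
12.0 [571.81409415  -7.51695185  50.61320144] [-10.10028723  -0.66676703   5.11101712] [-0.20550074  1.9277158  -0.15583741] [-9.03607172e-05 -3.40798236e-03 -9.99994189e-01]
```

View pics/w7.png

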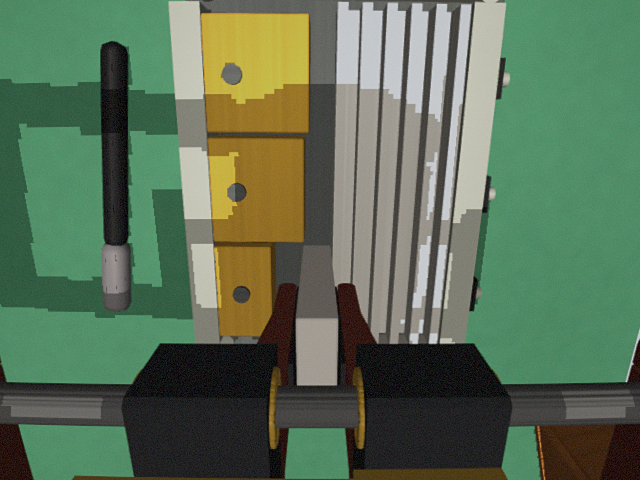

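The sink has stopped at the bar: TCP x is stuck at 571.8 under further command, force has jumped to 10 N, and there's no dark strip between sink and bar at col ~470. One last outside look before handing in.

Run:
```python
from h import *
s=snap('scene','s8'); a=arm.sense(); print(a['t'],a['ee_pos'],a['contact_force'],a['grip_width'])
cv2.imwrite('pics/s8z.png',cv2.resize(s['pixels'][195:345,100:440],None,fx=2.3,fy=2.3,interpolation=cv2.INTER_CUBIC))
```

```text
12.05 [571.8105698   -7.50455216  50.60927154] [-10.54710133  -0.1116538    4.05513324] 13.935202275692083
```

View pics/s8z.png

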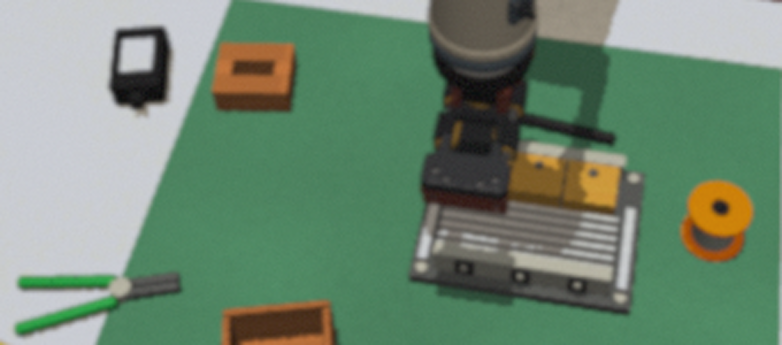

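The scene view shows the rest empty, the bystanders in place and the sink against the bar. I'm handing in.

```bash
python3 -c "
from bench import arm
print(arm.close_job()); a=arm.sense(); print(a['t'],a['ee_pos'],a['contact_force'],a['grip_width'])"
```

```text
the job is handed in; nothing more can be done
None
the job is handed in; nothing more can be done
```

I lifted the spacer out of its rest and lowered it upright into the gap in front of the shortest stop block (the one nearest the rest). I then pushed the heat sink against the mounting bar with it and handed in at about 12 s, still gripping and pressing; no verdict was reported.

**Last checks:**
- **Flush:** the tool stopped at x = 571.8 mm when told to go further, about 8 mm past where it first met the heat sink. The push force jumped from about 6 N to about 10 N and held, and no gap to the bar was visible.
- **Spacer:** the gripper opening was 13.9 mm, so the grip was still on. The foot was at the plate by calculation, the tool was tilted less than 0.01 rad, and the stop block was well clear.
- **Robot and bystanders:** the fingertips were about 16 mm above the heat sink. No bystander appeared to have moved in the final views, by eye only, and the parts box was only partly in frame.

**Disagreements:** heights measured from two views came out low. The spacer's top measured 76–78 mm against 84 mm expected, and the block tops measured 27–32 mm against 34 mm. The sizes and force readings fitted the given values, so I used those. About 4–5 N of upward force also appeared during the final press, probably foot contact or friction, and I left it.

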